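Clear the trivet and take the saucepan off the hob

TASK

The potatoes are done: first clear the cork trivet by hanging the white mug that stands on it by its handle on one of the two empty arms of the mug tree, then lift the saucepan off the hob by its handle, keeping it level, and set it down (do not drop it) upright with its whole base on the trivet. Let go of both, and leave everything else where it stands, the other hanging mugs too.

Things in the scene. Friction and masses are not known exactly. Their poses are not given: they have to be found in the camera images.
- mug: white ceramic mug on the trivet, 66 mm wide, 90 mm tall, about 0.22 kg. Origin: centre of underside, z up, handle to +y: a round bar 10 mm thick reaching 67 mm from the mug's axis, its opening 24 mm wide (y 33 to 57) and 40 mm tall (z 26 to 67). Grip it across its 66 mm from above, fingers at +x and -x below the rim. Let go on an arm, it swings down under the arm and may slide to the post
- mug_loop (a point): centre of the opening of the mug's handle, 45 mm along +y and 47 mm above the mug's origin. The opening looks along the mug's x: with the mug upright and its x in the arm's vertical plane, the handle slides freely along a 35 degree arm; lowering it about 10 mm then rests the handle's top bar on the arm
- pan: open steel saucepan of diced potatoes on the hob, 120 mm wide (124 at the rim), base 104 mm, 70 mm tall, about 0.42 kg. Origin: centre of underside, z up. Straight level handle along -x, 20 mm wide (y), 12 mm thick, its centre line 55 mm up, from 60 to 177 mm from the pan's axis. Grip the handle hard (60 N or more) close to the pan: the load hangs off-centre
- pan_grip (a point): point in the middle of the pan's handle, 95 mm from the pan's axis along its -x, 55 mm above its underside
- hob: portable induction hob, fixed: black glass top 62 mm above the worktop, 330 mm deep (x) and 270 mm wide (y), controls at its -x edge. Origin at the centre of its underside, z up
- hob_zone (a point): centre of the hob's cooking zone on the glass top: 30 mm along +x from the hob's middle, 62 mm up; the pan starts within 15 mm of it each way
- trivet: round cork trivet, fixed, 190 mm across, 12 mm thick, flat top. Origin at the centre of its underside, z up. The oil bottle and mill stand behind it (+x), the jar and can in front to either side
- tree: wooden mug tree, fixed: base 150 mm across, post 18 mm thick with a ball on top at 281 mm. Origin: centre of underside, z up. Four straight arms, 10 mm thick, 95 mm long, slant up at 35 degrees above level from the post's axis: front (to tree -x, empty) and back (+x, a mug on it) start 200 mm up; right (-y, empty) and left (+y, a mug on it) start 135 mm up
- branch_front: the tree's empty upper arm, towards tree -x. Origin: its root on the post's axis, 200 mm up; z along the arm, tip at 95 mm. The mug fits, held upright, on the tree's -y side of it, its handle towards the tree's +y (mug axes parallel to the tree's), some 60 mm out from the post's axis
- branch_right: the empty lower arm of the tree, towards tree -y. Origin at its root on the post's axis, 135 mm up; z along the arm to its tip at z = 95 mm. Partly roofed by the upper arms
- hung_back (a joint): swing (rad) of the mug already hanging on the back arm; 0 at rest. Same size as the loose mug, it hangs handle up, its middle 45 mm out from the post's axis, reaching 84 mm below and 16 mm above the arm there and up to 54 mm to either side
- hung_left (a joint): swing (rad) of the mug that already hangs on the tree's left arm; as hung_back
- oil: green glass oil bottle, 60 mm wide, 200 mm tall, behind the trivet. Origin at the centre of its underside
- mill: dark wooden pepper mill, 52 mm wide, 150 mm tall, behind the trivet. Origin at the centre of its underside
- jar: small glass jar, 52 mm wide, 82 mm tall, in front of the trivet on its +y side. Origin at the centre of its underside
- can: plain steel can, 52 mm wide, 75 mm tall, in front of the trivet on its -y side. Origin at the centre of its underside
- tumbler: glass tumbler, 62 mm wide, 85 mm tall, beside the base of the mug tree. Origin at the centre of its underside
- spoon: pink cooking spoon, 190 mm long along its x, lying on the hob near the front edge of its glass. Origin in the middle of its underside

How it is judged:
On the way, in this order (a step that is already met when the one before it is completed fails the run):
1. the white mug hangs by its handle on an empty arm of the tree, let go and at rest (((z of mug_loop in the frame of branch_front between 0 and 0.095 m and x of mug_loop in the frame of branch_front between -0.021 and 0.021 m and y of mug_loop in the frame of branch_front between -0.021 and 0.021 m) or (z of mug_loop in the frame of branch_right between 0 and 0.095 m and x of mug_loop in the frame of branch_right between -0.021 and 0.021 m and y of mug_loop in the frame of branch_right between -0.021 and 0.021 m)) and linear speed of mug below 0.06 m/s and contact force between mug and the fingers below 0.05 N), for 0.2 s.
2. the saucepan stands upright on the trivet, let go (horizontal distance between pan and trivet below 0.043 m and z of pan in the frame of trivet between 0.008 and 0.016 m and angle between pan's own z axis and vertical below 0.06 rad and linear speed of pan below 0.03 m/s and contact force between pan and the fingers below 0.05 N), for 0.2 s.
At the end, for the whole second after the job is handed in: Mug hangs let go and still on the front or right arm, the arm through its handle (handle centre within 21 mm of the arm's axis each way, between root and tip); pan stands let go and still on the trivet, upright within 3.5 degrees, its whole base on the cork (within 43 mm of the centre) (all of step 1 and all of step 2); the robot touches nothing.
It fails at once if the saucepan is tilted by more than 20 degrees (angle between pan's own z axis and vertical above 0.35 rad).
It fails at once if the saucepan is dropped (faster than 0.5 m/s out of the fingers) (linear speed of pan above 0.5 m/s and contact force between pan and the fingers below 0.05 N).
It fails at once if another hanging mug is knocked aside by more than 0.5 rad (value of joint any of hung_back, hung_left above 0.5 rad or value of joint any of hung_back, hung_left below -0.5 rad).
It fails at once if another thing on the worktop is moved by more than 30 mm (distance of any of oil, mill, jar, can, tumbler, spoon from where it was at the start of the episode above 0.03 m).
It also fails if it takes over 72 s, if anything falls off the work surface, if the arm or the gripper's body presses on something with over 40 N, if the wrist force passes 120 N, or if a joint passes its speed limit or range.

ROBOT

A 6-joint arm with a two-finger parallel gripper is mounted at the origin on the work surface. World frame = base frame: x ahead of the robot, y to its left, z up, the work surface at z = 0. Lengths are in m, angles in rad, forces in N, time in s.
With the tool pointing down it reaches from about 0.3 to 0.875 m from the base axis. Payload 6.4 kg.
Tool frame: the origin (TCP) lies where the fingers leave the gripper's body, on its centre line; the fingertips stand 64 mm ahead of it and the grasp point (between the pads) lies 45 mm ahead of it; z points along the fingers, y is the line along which they close (so a half turn about z gives the same grasp; the last joint's range is limited). The gripper opens to 88 mm and grips with 3 to 60 N. Pads are 18 mm wide; open, the fingers measure 123 mm over their backs; the gripper's body (75 mm by 187 mm) begins 45 mm behind the grasp point.
Start: joints at [-1.309, 0.181, 1.607, -0, 1.354, -0.206], TCP at [0.259, -0.513, 0.303] pointing down, gripper open.
Joint ranges: [-2.99, 2.99], [-0.89, 2.07], [0.3, 2.58], [-1.14, 4.28], [0, 2.63], [-3.12, 3.12]. Speed limits (rad/s): [2.57, 2.57, 3.01, 3.14, 3.14, 3.14].

INTERFACE

Orientations are given as a rotation vector (axis times angle).
In Python, from bench import manip gives the robot as it stands. The module is installed in compiled form; this text tells all that it offers.
- The arm moves only by the tool apply_moves, never from a script. Its argument "plan" is a list of rows, each an object with "delta_pos": the shift along the tool's x, y, z in cm, a list of three; "delta_rot": the turn, a rotation vector about the tool's x, y, z in degrees, a list of three; "jaw": the closure, from -1 (fully open) to 1 (shut). In form: [{"delta_pos": [dx, dy, dz], "delta_rot": [rx, ry, rz], "jaw": jaw}, ...]. A call has 1 to 8 rows; each row shifts and turns the commanded pose from where the row before left it, along the tool's axes as they then stand; what a row does not reach is not made up. A row lasts 1/8 s, in which the tool goes at most 62.5 mm and 10.7 degrees, less where a joint would pass 70% of its speed; a pose out of reach is approached as far as the arm can. A call with a gripper value outside its range is refused whole. The fingers move at their own pace and stop on an object; the grip force is fixed at half the most. Time passes only in rows, so rows that do not move let the fingers close. It gives the time, the measured TCP pose, the force, the opening and the grip force at its end, in the units of the state.
- manip.read_state(): the state, without advancing time (a new reading comes with each control period).
- manip.snapshot(name): name is "side" or "top" or "wrist"; returns (picture, depth): 480x640x3 uint8, red, green, blue; 480x640 float32, m along the optical axis (not along the pixel's ray), 0 where there is no reading.
- manip.get_calibration(name): a dict with "fx", "fy", "cx", "cy" (pixels), "R" (3x3) and "t" (3): a world point X has camera coordinates R X + t. Camera axes: x right, y down, z forward; pixel columns grow to the right and rows downward; lengths in m; the calibration is good to about 2 mm. A picture is of the moment at which its call begins: read the wrist's pose just before it. get_calibration takes no time and is no camera call; for the wrist camera it gives the pose at the moment of the call.
- manip.sign_off(): hands the job in; it is judged then, once.
Trained networks look in the newest picture that a camera, given by its name, has taken for a name from the list of things; names that differ only in an ending like _2 or _b are one class to them, and where a whole thing is asked for, a point or a joint stands for the part that bears it (a point fixed in the world has none). Each returns a list of dicts, best first, with "conf" (0 to 1); they miss things now and then, are a little off and sometimes report something else, mostly with a low value. They report only what shows in the picture. A call takes as long as a camera call.
- manip.regions_of(camera, target): "mask" (480x640 bool, what is visible of it) and "extent" ([left, top, right, bottom] in pixels, round what is visible of it).
- manip.tip_of(camera, target): "position" ([column, row] in pixels: a listed point, or the origin of a listed thing).
The state is a dict: "time": time; "joint_positions": joint angles; "qd": joint speeds; "joint_efforts": joint torques, N m; "ee_pos": TCP position; "orientation": TCP orientation; "force": force on the tool from outside, world axes, zero at the start; "wrist_torque": the same for the moment, N m; "width": opening from 0.0 (shut) to 1.0 (fully open); "finger_force": force on a finger pad.
Only numpy, scipy, OpenCV 4.12 (cv2) and the standard library are available. Lean on these libraries where they do the work, as an engineer would, in place of code of your own. Each camera call takes 0.05 s, during which the arm holds its last target. There are 200 camera calls.

## Working session

There is one attempt and no reset: what is moved stays moved. The work goes in short steps, Python scripts to look and compute and a tool call to move; the robot and the scene stay as the last step left them, time stands still between calls to the robot, and variables do not carry over. Pictures are saved under pics/ and viewed, at most 10 in all, crops included, and the job is handed in when it is done.

Besides the shell and the picture viewer there is one more tool, called after ">>>" as name(argument=value, ...) on one line, values as JSON. apply_moves: Moves the arm, as the interface text tells. Its arguments: {"type":"object","properties":{"plan":{"type":"array","items":{"type":"object","properties":{"delta_pos":{"type":"array","items":{"type":"number"}},"delta_rot":{"type":"array","items":{"type":"number"}},"jaw":{"type":"number"}}}}},"required":["plan"]}

```bash
mkdir -p pics; cat > h.py <<'E'
import numpy as np, cv2
from bench import manip
from scipy.spatial.transform import Rotation as Ro
def snap(c,fn=None):
    cal=manip.get_calibration(c); im,d=manip.snapshot(c)
    if fn: cv2.imwrite('pics/'+fn,im[:,:,::-1])
    return im,d,cal
def pts(d,cal,mask):
    v,u=np.nonzero(mask&(d>0)); z=d[v,u]
    P=np.stack([(u-cal['cx'])/cal['fx']*z,(v-cal['cy'])/cal['fy']*z,z],1)
    return (P-np.array(cal['t']))@np.array(cal['R'])
def ray(cal,p):
    R=np.array(cal['R']);o=-R.T@np.array(cal['t'])
    q=R.T@np.array([(p[0]-cal['cx'])/cal['fx'],(p[1]-cal['cy'])/cal['fy'],1]);return o,q/np.linalg.norm(q)
def tri(a,b):
    (o1,d1),(o2,d2)=a,b
    A=np.stack([d1,-d2],1);s=np.linalg.lstsq(A,o2-o1,rcond=None)[0]
    p,q=o1+s[0]*d1,o2+s[1]*d2
    return (p+q)/2,np.linalg.norm(p-q)
def proj(cal,X):
    c=np.array(cal['R'])@np.array(X)+np.array(cal['t']);return np.array([cal['fx']*c[0]/c[2]+cal['cx'],cal['fy']*c[1]/c[2]+cal['cy']])
E
cat > a.py <<'E'
from h import *
np.set_printoptions(precision=4,suppress=True)
s=manip.read_state();print(s['time'],s['ee_pos'],s['orientation'])
C={}
for c in('side','top'):
    im,d,cal=snap(c,c+'0.png');C[c]=(d,cal);print(c,-np.array(cal['R']).T@np.array(cal['t']))
for n in['mug','mug_loop','pan','pan_grip','trivet','tree','branch_front','branch_right','hob','hob_zone','oil','mill','jar','can','tumbler','spoon']:
    r={}
    for c in C:
        t=manip.tip_of(c,n)
        if t and t[0]['conf']>.3:r[c]=t[0]['position'];print(n,c,np.round(t[0]['position'],1),round(t[0]['conf'],2),end=' ')
    if len(r)==2:print(*tri(ray(C['side'][1],r['side']),ray(C['top'][1],r['top'])),end='')
    print()
E
python3 a.py
```

```text
0.0 [ 0.2592 -0.5128  0.3018] [-3.0543 -0.7278  0.0002]
side [-0.1468  0.8763  0.9566]
top [ 0.4297 -0.0153  1.8168]
mug side [306.4 289.3] 0.63 mug top [450.  259.3] 0.69 [ 0.6479 -0.3509 -0.2218] 0.2914845143619614
mug_loop side [293.5 288. ] 0.93 mug_loop top [305.7 245.4] 0.59 [0.5638 0.041  0.0533] 0.002192050067459739
pan side [192.6 361.2] 0.73 
pan_grip side [234.1 357.6] 0.91 pan_grip top [198.3 275.7] 0.91 [0.4653 0.3502 0.1187] 0.0035696214988831633
trivet side [310.8 296.3] 0.85 trivet top [320.2 252.4] 0.56 [ 0.5446 -0.0041  0.0057] 0.006083362959304228
tree side [383.4 240.4] 0.98 tree top [436.3 257.5] 0.74 [ 0.5374 -0.3646 -0.0043] 0.0011950785485090602
branch_front side [234.7 355.4] 0.33 branch_front top [194.9 245.8] 0.72 [0.5245 0.3449 0.09  ] 0.07947243934974935

hob side [215.3 390. ] 0.56 hob top [202.9 259.2] 0.68 [ 0.5207  0.3652 -0.0079] 0.0017834370403354274
hob_zone top [204.6 246.6] 0.61 
oil side [290.3 265. ] 0.93 oil top [348.  207.8] 0.9 [ 0.6877 -0.0895 -0.0077] 0.005811708232666741
mill side [258.3 281.2] 0.64 mill top [314. 206.] 0.73 [ 0.6982  0.023  -0.0036] 0.011397386197174585
jar side [298.9 333.9] 0.57 jar top [279.5 272.7] 0.78 [0.4807 0.1224 0.0027] 0.003666902822720351
can side [366.6 298.4] 0.58 can top [349.  295.6] 0.8 [ 0.4171 -0.0916  0.0071] 0.0064384580036812075
tumbler top [460.5 224.2] 0.75 
spoon side [260.4 391.3] 0.65 spoon top [203.4 300.4] 0.62 [0.3949 0.3467 0.063 ] 0.0024344623641216665
```

View pics/side0.png

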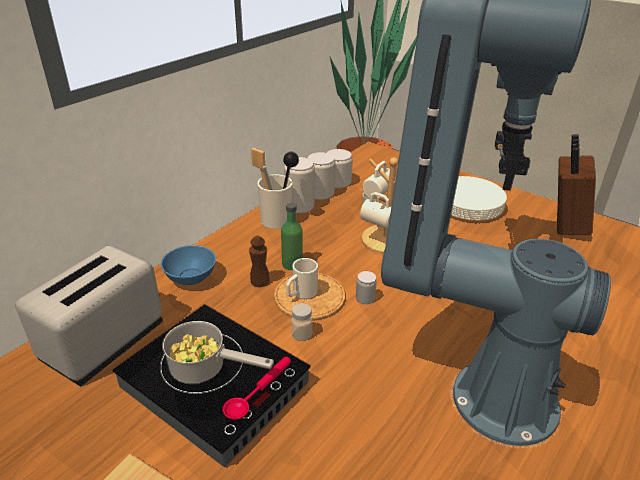

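View pics/top0.png

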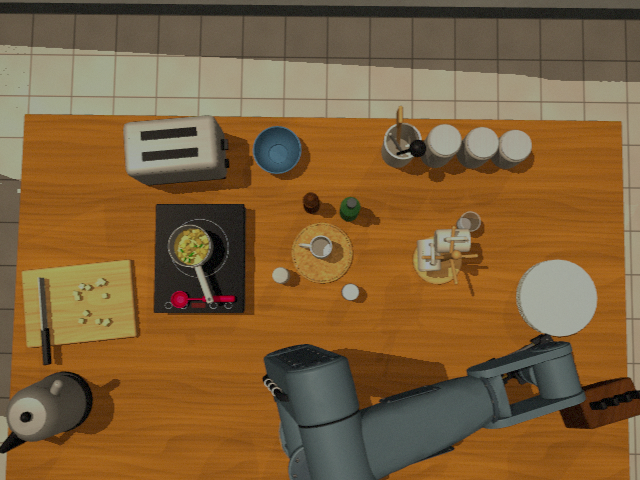

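The side view shows the white mug on the trivet at about (305,278) with its handle toward the camera. The pan is at (193,352), its handle pointing to (270,362), with the spoon in front of it. In the top view the mug is at (320,247) with its handle to the left (+y), the tree's ball is near (456,255), and the front arm points down-image around (458,278).

```bash
cat > b.py <<'E'
from h import *
from scipy.optimize import least_squares
np.set_printoptions(precision=4,suppress=True)
def circ(P):
    f=lambda q:np.hypot(P[:,0]-q[0],P[:,1]-q[1])-q[2]
    r=least_squares(f,[*P[:,:2].mean(0),.05],loss='soft_l1',f_scale=.003);return r.x,np.sqrt(np.mean(r.fun**2))
im,d,cal=snap('top')
print(cal['fx'],proj(cal,[.54,-.36,.2]))
P=pts(d,cal,np.ones(d.shape,bool))
def near(c,r,z0,z1):return P[(np.hypot(P[:,0]-c[0],P[:,1]-c[1])<r)&(P[:,2]>z0)&(P[:,2]<z1)]
for n,c in(('mug',(.56,0)),('pan',(.55,.36)),('tree',(.537,-.365)),('trivet',(.545,0))):
    for r in manip.regions_of('top',n)[:2]:
        Q=pts(d,cal,r['mask']);print(n,round(r['conf'],2),r['extent'],len(Q),Q.mean(0),np.percentile(Q,[1,50,99],axis=0).tolist())
# mug
Q=near((.55,0),.1,.03,.13);h=Q[Q[:,2]>.09];print('mug rim',len(h),np.median(h[:,2]),circ(h))
c=circ(h)[0];k=Q[np.hypot(*(Q[:,:2]-c[:2]).T)>.042];print('handle',len(k),k.mean(0),np.degrees(np.arctan2(*(k.mean(0)[:2]-c[:2])[::-1])))
# pan
Q=near((.55,.36),.25,.105,.16);h=Q[(Q[:,2]>.122)];print('pan',len(h),np.median(h[:,2]),circ(h))
c=circ(h)[0];k=Q[(np.hypot(*(Q[:,:2]-c[:2]).T)>.07)];print('handle',len(k),k.mean(0),np.degrees(np.arctan2(*(k.mean(0)[:2]-c[:2])[::-1])))
T=near((.545,0),.12,.006,.02);print('trivet',len(T),circ(T),T.min(0),T.max(0))
T=near((.54,-.36),.2,.08,.35);print('tree');
x0=T[T[:,2]>.26];print(x0.mean(0),len(x0))
np.save('tree.npy',T)
a,b=proj(cal,[.54,-.36,.2])
cv2.imwrite('pics/treetop.png',cv2.resize(im[210:310,390:500,::-1],None,fx=6,fy=6,interpolation=cv2.INTER_CUBIC)[:600])
E
python3 b.py
```

```text
582.9670744133456 [448.6964 252.2323]
mug 0.69 [297.0, 232.8, 334.7, 254.6] 440 [0.562  0.0028 0.0478] [[0.5274616036936097, -0.03164865779784399, 0.00910105565688637], [0.5629814056854885, 0.0014001484746976346, 0.023855203542497608], [0.5895310577514172, 0.05763268799800396, 0.10822739977840132]]
pan 0.93 [166.8, 222.8, 216.9, 303.4] 1789 [0.5367 0.3753 0.1061] [[0.3965568545595791, 0.3149668899814204, 0.06393115590731721], [0.5452299194424773, 0.3730537530645663, 0.1037664651950404], [0.6115228159239928, 0.43742235181821393, 0.1370301397950408]]
pan 0.68 [343.0, 284.7, 358.2, 297.5] 210 [ 0.4271 -0.0919  0.0758] [[0.4048420235178371, -0.11411046832357927, 0.06272467657116562], [0.42715869908820314, -0.09275663203866549, 0.07607691206236847], [0.44950482927509056, -0.06937954109970174, 0.08658482403243341]]
tree 0.73 [415.1, 224.4, 474.7, 280.6] 2410 [ 0.5342 -0.35    0.1408] [[0.46000072230625716, -0.42887304419047667, 0.002731597935973739], [0.5346393709365602, -0.3514139192915675, 0.15400874946278528], [0.6023549559896934, -0.2856139201414016, 0.2795081604715373]]
trivet 0.71 [292.1, 225.1, 353.4, 282.4] 2450 [ 0.5428 -0.0068  0.0134] [[0.4579662018887847, -0.09452572769788116, 0.002433101851860816], [0.5364067071506805, -0.009741996441766047, 0.012954277062376026], [0.6347552280157036, 0.08451922079048609, 0.025516837026403474]]
mug rim 111 0.10115759688728006 (array([ 0.5596, -0.0014,  0.031 ]), np.float64(0.005232853640146506))
handle 36 [0.5643 0.0515 0.0775] 84.86707979343025
pan 655 0.1301473704248554 (array([0.6172, 0.2537, 0.1846]), np.float64(0.04186832902509546))
handle 1159 [0.5854 0.3748 0.124 ] 104.71287084052585
trivet 2530 (array([ 0.5497, -0.0021,  0.0729]), np.float64(0.023627671247736664)) [ 0.4275 -0.1199  0.006 ] [0.6643 0.1195 0.02  ]
tree
[ 0.5321 -0.361   0.2768] 81
```

View pics/treetop.png

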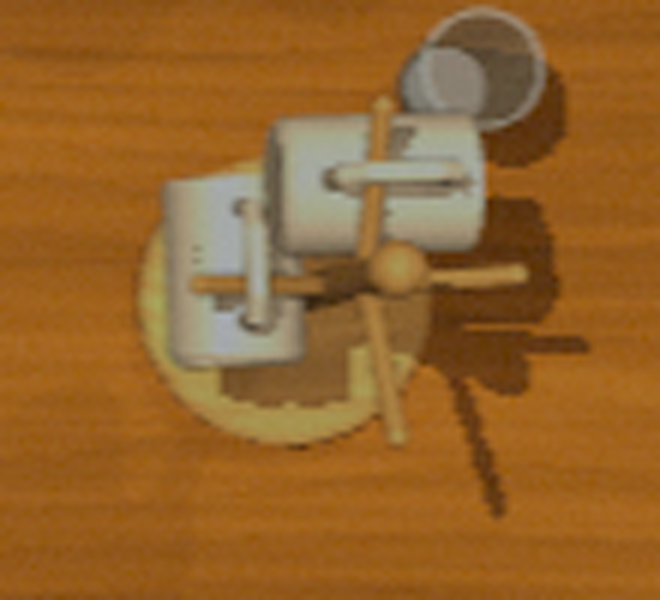

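The crop shows the tree from above: ball at full-image pixel (456.5,254.5), front tip (456.3,282.8), right tip (477,255.3), back tip (453.8,227.2) and left tip (422.5,257.3). The front and right arms are empty.

```bash
cat > c.py <<'E'
from h import *
np.set_printoptions(precision=4,suppress=True)
cal=manip.get_calibration('top')
def at(p,z):
    o,q=ray(cal,p);return o+q*(z-o[2])/q[2]
g=lambda u,v:((u+.5)/6-.5+390,(v+.5)/6-.5+210)
tips={'f':at(g(398,437),.2565),'r':at(g(522,272),.1915),'b':at(g(383,103),.2565),'l':at(g(195,284),.1915),'ball':at(g(400,267),.27)}
for k,v in tips.items():print(k,v)
a=tips['b']-tips['f'];b=tips['l']-tips['r']
print('len',np.hypot(*a[:2]),np.hypot(*b[:2]),'yaw',np.degrees(np.arctan2(a[1],a[0])),np.degrees(np.arctan2(b[1],b[0]))-90,(tips['b']+tips['f'])/2,(tips['l']+tips['r'])/2)
w=manip.get_calibration('wrist');s=manip.read_state()
R=Ro.from_rotvec(s['orientation']).as_matrix()
o=-np.array(w['R']).T@np.array(w['t']);print('cam in tool',R.T@(o-s['ee_pos']),'\n',R.T@np.array(w['R']).T,w['fx'],R)
E
python3 c.py
```

```text
f [ 0.4558 -0.3671  0.2565]
r [ 0.5342 -0.4393  0.1915]
b [ 0.6049 -0.3607  0.2565]
l [ 0.5264 -0.2878  0.1915]
ball [ 0.5306 -0.3651  0.27  ]
len 0.14925488645116347 0.15171796313122132 yaw 2.451628555523241 2.922876975350846 [ 0.5303 -0.3639  0.2565] [ 0.5303 -0.3635  0.1915]
cam in tool [ 0.0836 -0.0003 -0.0823] 
 [[ 0.001  -0.9462 -0.3237]
 [ 1.      0.0009  0.0005]
 [-0.0002 -0.3237  0.9462]] 406.3672793559083 [[ 0.8926  0.4509 -0.    ]
 [ 0.4509 -0.8926 -0.    ]
 [-0.     -0.     -1.    ]]
```

>>> apply_moves(plan=[{"delta_pos": [0, 0, -2.5], "delta_rot": [0, 0, -9.7], "jaw": -1}, {"delta_pos": [0, 0, -2.5], "delta_rot": [0, 0, -9.7], "jaw": -1}, {"delta_pos": [0, 0, -2.5], "delta_rot": [0, 0, -9.7], "jaw": -1}, {"delta_pos": [0, 0, -2.5], "delta_rot": [0, 0, -9.7], "jaw": -1}, {"delta_pos": [0, 0, -2.5], "delta_rot": [0, 0, -9.7], "jaw": -1}, {"delta_pos": [0, 0, -2.5], "delta_rot": [0, 0, -9.7], "jaw": -1}, {"delta_pos": [4.3, 2.8, 0], "delta_rot": [0, 0, 0], "jaw": -1}, {"delta_pos": [4.3, 2.8, 0], "delta_rot": [0, 0, 0], "jaw": -1}])

```text
time: 2.95
ee_pos: [0.3229, -0.4319, 0.4529]
orientation: [2.317, 2.12, 0.0]
force: [1.3, -0.1, -0.7]
width: 1.0
finger_force: 0.0
```

>>> apply_moves(plan=[{"delta_pos": [4.3, 2.8, 0], "delta_rot": [0, 0, 0], "jaw": -1}, {"delta_pos": [4.3, 2.8, 0], "delta_rot": [0, 0, 0], "jaw": -1}, {"delta_pos": [4.3, 2.8, 0], "delta_rot": [0, 0, 0], "jaw": -1}, {"delta_pos": [4.3, 2.8, 0], "delta_rot": [0, 0, 0], "jaw": -1}, {"delta_pos": [0, 0, 0], "delta_rot": [0, 0, 0], "jaw": -1}])

```text
time: 3.58
ee_pos: [0.4507, -0.2682, 0.453]
orientation: [2.31, 2.128, 0.001]
force: [-0.8, -0.6, -0.6]
width: 0.997
finger_force: 0.0
```

```bash
cat > d.py <<'E'
from h import *
import sys
np.set_printoptions(precision=4,suppress=True)
im,d,cal=snap('wrist',sys.argv[1])
P=pts(d,cal,np.ones(d.shape,bool))
np.save(sys.argv[1]+'.npy',P)
c=np.array([.5303,-.3637]);y=np.radians(2.7)
for n,ang,h in(('f',np.pi,.2),('r',-np.pi/2,.135),('b',0,.2)):
    u=np.array([np.cos(ang+y),np.sin(ang+y)])
    root=np.array([*c,h]);dr=np.array([*(u*np.cos(np.radians(35))),np.sin(np.radians(35))])
    for it in range(4):
        v=P-root;s=v@dr;e=np.linalg.norm(v-s[:,None]*dr,axis=1)
        k=(e<(.012 if it else .02))&(s>.03)&(s<.105);Q=P[k]
        if len(Q)<20:break
        m=Q.mean(0);dr2=np.linalg.svd(Q-m)[2][0];dr2*=np.sign(dr2@dr)
        root=m-dr2*((m-np.array([*c,h]))@dr2);dr=dr2
    if len(Q)<20:print(n,'few');continue
    s=(Q-root)@dr
    print(n,len(Q),'dir az',np.degrees(np.arctan2(dr[1],dr[0])),'el',np.degrees(np.arcsin(dr[2])),'mid',m,'tip',root+dr*np.percentile(s,99),'cam',-np.array(cal['R']).T@cal['t'])
B=P[(np.hypot(*(P[:,:2]-c).T)<.02)&(P[:,2]>.262)];print('ball',len(B),B.mean(0),B.max(0))
for p in ([*c,.281],[.4528,-.3674,.2545]):print(proj(cal,p))
E
python3 d.py w1.png
```

```text
f 840 dir az -176.92871583298188 el 34.52831661938352 mid [ 0.4787 -0.3662  0.2398] tip [ 0.4535 -0.3675  0.2571] cam [ 0.4567 -0.1842  0.5353]
r 492 dir az -85.27401459185607 el 34.73530411794971 mid [ 0.5311 -0.4209  0.1785] tip [ 0.5328 -0.4409  0.1924] cam [ 0.4567 -0.1842  0.5353]
b 953 dir az -27.912194955250847 el 36.074352016260534 mid [ 0.5836 -0.356   0.2427] tip [ 0.6019 -0.3658  0.2578] cam [ 0.4567 -0.1842  0.5353]
ball 291 [ 0.5208 -0.3641  0.2741] [ 0.5275 -0.3542  0.2812]
[440.3568 350.8227]
[333.584  342.1681]
```

View pics/w1.png

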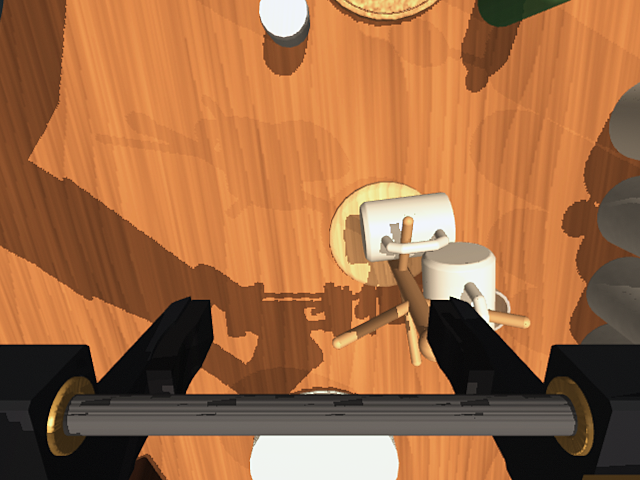

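The wrist view shows the front arm's tip at (335,342), matching my predicted projection (334,342). The right arm and both hanging mugs also show, and the tree model fits with yaw ≈3°. Next is the mug.

>>> apply_moves(plan=[{"delta_pos": [4.7, 1.8, 1.9], "delta_rot": [0, 0, 0], "jaw": -1}, {"delta_pos": [4.7, 1.8, 1.9], "delta_rot": [0, 0, 0], "jaw": -1}, {"delta_pos": [4.7, 1.8, 1.9], "delta_rot": [0, 0, 0], "jaw": -1}, {"delta_pos": [4.7, 1.8, 1.9], "delta_rot": [0, 0, 0], "jaw": -1}, {"delta_pos": [4.7, 1.8, 1.9], "delta_rot": [0, 0, 0], "jaw": -1}, {"delta_pos": [0, 0, 0], "delta_rot": [0, 0, 0], "jaw": -1}])

```text
time: 4.38
ee_pos: [0.5591, -0.0432, 0.3556]
orientation: [-2.311, -2.123, 0.003]
force: [-0.1, -0.6, 0.6]
width: 1.003
finger_force: 0.0
```

```bash
cat > e.py <<'E'
from h import *
from scipy.optimize import least_squares
import sys
np.set_printoptions(precision=4,suppress=True)
def circ(P,r0=None):
    f=lambda q:np.hypot(P[:,0]-q[0],P[:,1]-q[1])-(r0 or q[2])
    r=least_squares(f,[*P[:,:2].mean(0),.05],loss='soft_l1',f_scale=.002);return r.x,np.sqrt(np.mean(r.fun**2))
im,d,cal=snap('wrist',sys.argv[1])
P=pts(d,cal,np.ones(d.shape,bool))
n=lambda c,r,a,b:P[(np.hypot(*(P[:,:2]-c).T)<r)&(P[:,2]>a)&(P[:,2]<b)]
h=n((.56,0),.08,.094,.115);print('rim',len(h),np.percentile(h[:,2],[5,50,95]),circ(h))
c=circ(h)[0][:2]
k=n((.56,0),.1,.03,.1);k=k[np.hypot(*(k[:,:2]-c).T)>.040];k=k[k[:,1]>c[1]];m=k.mean(0)
print('handle',len(k),m,np.degrees(np.arctan2(m[1]-c[1],m[0]-c[0])),np.hypot(*(k[:,:2]-c).T).max())
T=n((.545,0),.14,.009,.016);print('trivet',len(T),np.median(T[:,2]))
r=manip.regions_of('wrist','trivet')
if r:
    M=r[0]['mask'];Q=pts(d,cal,M);Q=Q[Q[:,2]<.02]
    hull=cv2.convexHull((Q[:,:2]*1e4).astype(np.float32))[:,0]/1e4
    print('trivet hull',r[0]['conf'],r[0]['extent'],circ(hull,.095),circ(hull))
s=manip.read_state();print(s['time'],s['ee_pos'],s['orientation'])
for t in('mug','mug_loop'):
    q=manip.tip_of('wrist',t);print(t,[(np.round(a['position'],1),round(a['conf'],2)) for a in q[:2]])
    if q:np.save(sys.argv[1]+t+'.npy',np.array(ray(cal,q[0]['position'])))
print(proj(cal,[*c,.012]))
E
python3 e.py w2.png
```

```text
rim 1329 [0.0967 0.102  0.1035] (array([ 0.5594, -0.0051,  0.0305]), np.float64(0.0012284380963966742))
handle 389 [0.5645 0.0472 0.0863] 84.5092400221922 0.0663490068162412
trivet 21260 0.01247435041950463
trivet hull 0.55 [214.5, 56.4, 400.1, 241.3] (array([ 0.5464, -0.0083,  0.05  ]), np.float64(0.0009495899544074158)) (array([ 0.5466, -0.0082,  0.0943]), np.float64(0.000663552971750904))
4.475 [ 0.5591 -0.0457  0.3575] [-2.3163 -2.1222  0.0017]
mug [(array([321.6, 101.7]), 0.72), (array([318.5, 149.5]), 0.68)]
mug_loop [(array([321.5, 102.5]), 0.89), (array([403. , 465.5]), 0.47)]
[319.3332 148.038 ]
```

View pics/w2.png

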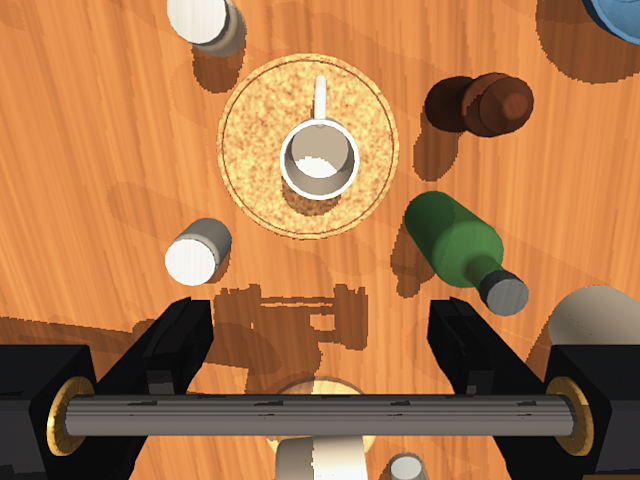

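The view shows the mug rim at (319,159), its handle up-image at (320,95), and the trivet around (308,147). The mug and trivet positions agree across the two cameras, so I'm descending.

>>> apply_moves(plan=[{"delta_pos": [2.1, -0.15, 2], "delta_rot": [0, 0, 0], "jaw": -1}, {"delta_pos": [2.0, -0.15, 3], "delta_rot": [0, 0, 0], "jaw": -1}, {"delta_pos": [0, 0, 5], "delta_rot": [0, 0, 0], "jaw": -1}, {"delta_pos": [0, 0, 5], "delta_rot": [0, 0, 0], "jaw": -1}, {"delta_pos": [0, 0, 4], "delta_rot": [0, 0, 0], "jaw": -1}, {"delta_pos": [0, 0, 4], "delta_rot": [0, 0, 0], "jaw": -1}, {"delta_pos": [0, 0, 0], "delta_rot": [0, 0, 0], "jaw": -1}, {"delta_pos": [0, 0, 0], "delta_rot": [0, 0, 0], "jaw": -1}])

```text
time: 5.58
ee_pos: [0.5609, -0.0047, 0.1296]
orientation: [2.316, 2.119, 0.002]
force: [-0.0, -0.6, 0.2]
width: 1.002
finger_force: 0.0
```

>>> apply_moves(plan=[{"delta_pos": [0, 0, 0], "delta_rot": [0, 0, 0], "jaw": 1}, {"delta_pos": [0, 0, 0], "delta_rot": [0, 0, 0], "jaw": 1}, {"delta_pos": [0, 0, 0], "delta_rot": [0, 0, 0], "jaw": 1}, {"delta_pos": [0, 0, 0], "delta_rot": [0, 0, 0], "jaw": 1}, {"delta_pos": [0, 0, 0], "delta_rot": [0, 0, 0], "jaw": 1}])

```text
time: 6.2
ee_pos: [0.5606, -0.0036, 0.1289]
orientation: [2.315, 2.122, 0.001]
force: [-0.4, 0.2, 5.7]
width: 0.722
finger_force: 30.0
```

>>> apply_moves(plan=[{"delta_pos": [0, 0, -4], "delta_rot": [0, 0, 0], "jaw": 1}, {"delta_pos": [0, 0, -5], "delta_rot": [0, 0, 0], "jaw": 1}, {"delta_pos": [0, 0, -5], "delta_rot": [0, 0, 0], "jaw": 1}, {"delta_pos": [0, 0, -5], "delta_rot": [0, 0, 0], "jaw": 1}, {"delta_pos": [0, 0, -5], "delta_rot": [0, 0, 0], "jaw": 1}, {"delta_pos": [0, 0, -5], "delta_rot": [0, 0, 0], "jaw": 1}, {"delta_pos": [0, 0, 0], "delta_rot": [0, 0, -8], "jaw": 1}])

```text
time: 7.08
ee_pos: [0.5609, -0.0035, 0.4226]
orientation: [2.154, 2.278, 0.007]
force: [-0.1, 0.5, -3.2]
width: 0.726
finger_force: 30.0
```

>>> apply_moves(plan=[{"delta_pos": [-5, -2, 0], "delta_rot": [0, 0, 0], "jaw": 1}, {"delta_pos": [-5, -2, 0], "delta_rot": [0, 0, 0], "jaw": 1}, {"delta_pos": [-5, -2, 0], "delta_rot": [0, 0, 0], "jaw": 1}, {"delta_pos": [-5, -2, 0], "delta_rot": [0, 0, 0], "jaw": 1}, {"delta_pos": [-5, -2, 0], "delta_rot": [0, 0, 0], "jaw": 1}, {"delta_pos": [-5, -2, 0], "delta_rot": [0, 0, 0], "jaw": 1}, {"delta_pos": [-5, -2, 0], "delta_rot": [0, 0, 0], "jaw": 1}, {"delta_pos": [-5, -2, 0], "delta_rot": [0, 0, 0], "jaw": 1}])

```text
time: 8.07
ee_pos: [0.4201, -0.4125, 0.4169]
orientation: [-2.161, -2.278, -0.001]
force: [1.0, 0.4, -2.5]
width: 0.726
finger_force: 30.0
```

>>> apply_moves(plan=[{"delta_pos": [0, 0.2, 3.5], "delta_rot": [0, 0, 0], "jaw": 1}, {"delta_pos": [0, 0, 3.5], "delta_rot": [0, 0, 0], "jaw": 1}, {"delta_pos": [0, 0, 0], "delta_rot": [0, 0, 0], "jaw": 1}])

```text
time: 8.45
ee_pos: [0.4219, -0.4098, 0.3437]
orientation: [-2.157, -2.273, -0.003]
force: [-0.1, -0.2, -2.8]
width: 0.725
finger_force: 30.0
```

```bash
cat > f.py <<'E'
from h import *
import sys
np.set_printoptions(precision=4,suppress=True)
s=manip.read_state();im,d,cal=snap('wrist',sys.argv[1])
P=pts(d,cal,np.ones(d.shape,bool))
R=Ro.from_rotvec(s['orientation']).as_matrix();E=np.array(s['ee_pos'])
print(s['time'],E,'x',R[:,0],'z',R[:,2]);L=R.T
V=(P-E)@R   # tool frame
k=V[(V[:,0]>.037)&(V[:,0]<.08)&(abs(V[:,1])<.02)&(V[:,2]>.04)&(V[:,2]<.12)]
print('handle tool frame',len(k),np.percentile(k,[1,50,99],axis=0))
rim=V[(abs(V[:,0])<.05)&(abs(V[:,1])<.034)&(V[:,2]>.015)&(V[:,2]<.035)];print('rim',len(rim),np.percentile(rim,[2,50,98],axis=0))
a=P[(P[:,0]>.445)&(P[:,0]<.50)&(abs(P[:,1]+.367)<.015)&(P[:,2]>.2)&(P[:,2]<.275)]
print('arm',len(a),a.mean(0),[ (round(x,3),a[abs(a[:,0]-x)<.003].mean(0)) for x in(.457,.465,.475,.485) if (abs(a[:,0]-x)<.003).any()])
t=manip.tip_of('wrist','mug_loop');print(t and (t[0]['position'],t[0]['conf']))
print('pred loop px',proj(cal,E+R@[.044,0,.07]),'tip px',proj(cal,[.4525,-.3681,.2545]))
E
python3 f.py w3.png
```

```text
8.45 [ 0.4219 -0.4098  0.3437] x [-0.0521  0.9986  0.007 ] z [-0.0047  0.0068 -1.    ]
handle tool frame 2105 [[ 0.0381 -0.0053  0.04  ]
 [ 0.0572 -0.0005  0.0442]
 [ 0.0653  0.0044  0.0817]]
rim 9412 [[-0.0317 -0.0332  0.0188]
 [ 0.0088  0.0004  0.027 ]
 [ 0.0311  0.0329  0.0344]]
arm 1852 [ 0.4732 -0.3673  0.244 ] [(0.457, array([ 0.4569, -0.3682,  0.2552])), (0.465, array([ 0.465 , -0.3676,  0.2502])), (0.475, array([ 0.475 , -0.3672,  0.2433])), (0.485, array([ 0.485 , -0.3666,  0.2362]))]
([321.9, 211.4], 0.56)
pred loop px [322.144  210.4427] tip px [398.0374 209.3538]
```

View pics/w3.png

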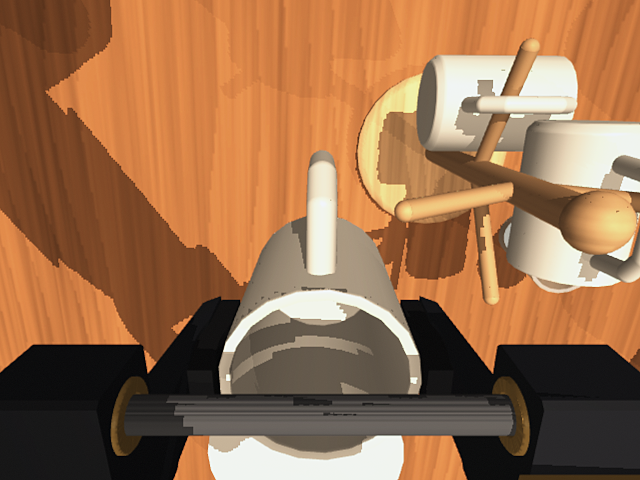

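The view shows the mug upright between the fingers, its handle at (320,215) on the tool's centre line, with the front arm's tip to the right at (402,210). The handle loop is about 4 mm low and 3–5 mm toward +y, so I'll correct that and slide it along the arm.

>>> apply_moves(plan=[{"delta_pos": [-0.5, 0, -0.3], "delta_rot": [0, 0, 0], "jaw": 1}, {"delta_pos": [0, 1.3, 0.9], "delta_rot": [0, 0, 0], "jaw": 1}, {"delta_pos": [0, 1.3, 0.9], "delta_rot": [0, 0, 0], "jaw": 1}, {"delta_pos": [0, 1.3, 0.9], "delta_rot": [0, 0, 0], "jaw": 1}, {"delta_pos": [0, 1.3, 0.9], "delta_rot": [0, 0, 0], "jaw": 1}, {"delta_pos": [0, 0, 0], "delta_rot": [0, 0, 0], "jaw": 1}])

```text
time: 9.3
ee_pos: [0.476, -0.4127, 0.313]
orientation: [-2.159, -2.279, -0.001]
force: [0.0, -0.6, -2.3]
width: 0.726
finger_force: 30.0
```

```bash
python3 f.py w4.png
```

```text
9.3 [ 0.476  -0.4127  0.313 ] x [-0.0538  0.9986  0.0021] z [-0.0015  0.002  -1.    ]
handle tool frame 3981 [[ 0.0389 -0.0193  0.0401]
 [ 0.0485 -0.0012  0.0565]
 [ 0.0653  0.0193  0.0834]]
rim 9383 [[-0.0318 -0.0332  0.0188]
 [ 0.0088  0.0004  0.027 ]
 [ 0.0311  0.033   0.0344]]
arm 5184 [ 0.4738 -0.3667  0.259 ] [(0.457, array([ 0.4571, -0.3681,  0.2553])), (0.465, array([ 0.4651, -0.3671,  0.253 ])), (0.475, array([ 0.4749, -0.3655,  0.2722])), (0.485, array([ 0.4849, -0.367 ,  0.2367]))]
([321.8, 212.4], 0.67)
pred loop px [322.215  210.4634] tip px [263.9911 213.9316]
```

View pics/w4.png

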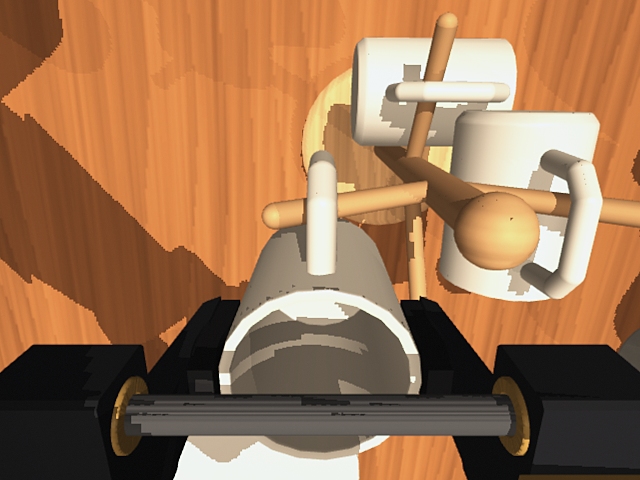

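The arm runs through the handle opening: its tip is at (270,214), left of the bar at (320,205), and it continues on the right. Now lower until it rests.

>>> apply_moves(plan=[{"delta_pos": [0, 0, 0.5], "delta_rot": [0, 0, 0], "jaw": 1}, {"delta_pos": [0, 0, 0.5], "delta_rot": [0, 0, 0], "jaw": 1}, {"delta_pos": [0, 0, 0.2], "delta_rot": [0, 0, 0], "jaw": 1}, {"delta_pos": [0, 0, 0], "delta_rot": [0, 0, 0], "jaw": 1}])

```text
time: 9.9
ee_pos: [0.475, -0.4135, 0.3025]
orientation: [-2.163, -2.278, -0.0]
force: [-0.7, 0.3, -1.4]
width: 0.727
finger_force: 30.0
```

>>> apply_moves(plan=[{"delta_pos": [0, 0, 0.2], "delta_rot": [0, 0, 0], "jaw": 1}, {"delta_pos": [0, 0, 0], "delta_rot": [0, 0, 0], "jaw": 1}, {"delta_pos": [0, 0, 0], "delta_rot": [0, 0, 0], "jaw": -1}, {"delta_pos": [0, 0, 0], "delta_rot": [0, 0, 0], "jaw": -1}, {"delta_pos": [0, 0, 0], "delta_rot": [0, 0, 0], "jaw": -1}])

```text
time: 10.52
ee_pos: [0.4753, -0.4136, 0.3011]
orientation: [2.162, 2.278, -0.0]
force: [-0.3, -0.1, 0.1]
width: 0.996
finger_force: 0.0
```

```bash
python3 - <<'E'
from h import *
s=manip.read_state();print(s['time'],s['ee_pos'],s['width'],s['force'],s['finger_force'])
snap('wrist','w5.png')
E
```

```text
10.525 [ 0.47530014 -0.4135864   0.30109785] 0.9955592184226877 [-0.2926575  -0.10300736  0.08587517] 0.0
```

View pics/w5.png

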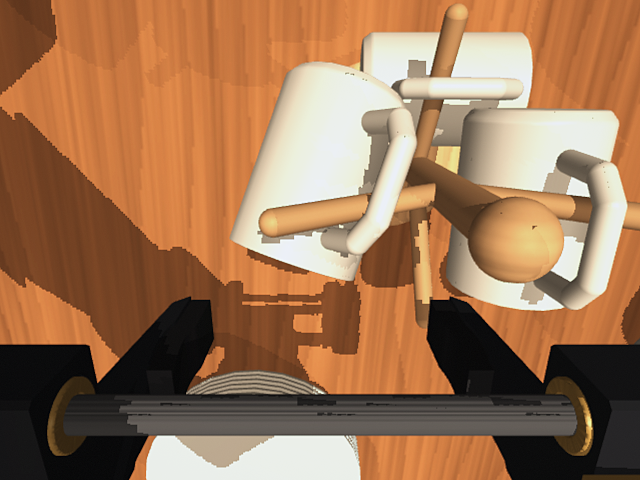

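The view shows the white mug hanging on the front arm, the arm running through its handle (bar at (385,180), arm tip at (268,222)). The fingers are clear of it. Next I lift away and head to the pan.

>>> apply_moves(plan=[{"delta_pos": [0, 0, -4], "delta_rot": [0, 0, 0], "jaw": -1}, {"delta_pos": [0, 0, -5], "delta_rot": [0, 0, 0], "jaw": -1}, {"delta_pos": [0, 0, -5], "delta_rot": [0, 0, 0], "jaw": -1}, {"delta_pos": [5.8, -0.1, 0], "delta_rot": [0, 0, 0], "jaw": -1}, {"delta_pos": [5.8, -0.1, 0], "delta_rot": [0, 0, 0], "jaw": -1}, {"delta_pos": [5.8, -0.1, 0], "delta_rot": [0, 0, 0], "jaw": -1}, {"delta_pos": [5.8, -0.1, 0], "delta_rot": [0, 0, 0], "jaw": -1}, {"delta_pos": [5.8, -0.1, 0], "delta_rot": [0, 0, 0], "jaw": -1}])

```text
time: 11.58
ee_pos: [0.4546, -0.1224, 0.441]
orientation: [2.162, 2.278, 0.001]
force: [1.2, -0.6, 0.2]
width: 0.996
finger_force: 0.0
```

>>> apply_moves(plan=[{"delta_pos": [5.8, -0.1, 0], "delta_rot": [0, 0, 0], "jaw": -1}, {"delta_pos": [5.8, -0.1, 0], "delta_rot": [0, 0, 0], "jaw": -1}, {"delta_pos": [5.8, -0.1, 0], "delta_rot": [0, 0, 0], "jaw": -1}, {"delta_pos": [5.8, -0.1, 0], "delta_rot": [0, 0, 0], "jaw": -1}, {"delta_pos": [5.8, -0.1, 0], "delta_rot": [0, 0, 0], "jaw": -1}, {"delta_pos": [5.8, -0.2, 0], "delta_rot": [0, 0, 0], "jaw": -1}, {"delta_pos": [5.8, -0.2, 0], "delta_rot": [0, 0, 0], "jaw": -1}, {"delta_pos": [5.8, -0.2, 0], "delta_rot": [0, 0, 0], "jaw": -1}])

```text
time: 12.58
ee_pos: [0.4192, 0.3406, 0.4411]
orientation: [2.162, 2.279, 0.001]
force: [0.6, 0.3, -0.1]
width: 0.998
finger_force: 0.0
```

>>> apply_moves(plan=[{"delta_pos": [0, 0, 0.3], "delta_rot": [0, 0, 9.7], "jaw": -1}, {"delta_pos": [0, 0, 0.3], "delta_rot": [0, 0, 9.7], "jaw": -1}, {"delta_pos": [0, 0, 0.3], "delta_rot": [0, 0, 9.7], "jaw": -1}, {"delta_pos": [0, 0, 0.3], "delta_rot": [0, 0, 9.7], "jaw": -1}, {"delta_pos": [0, 0, 0.3], "delta_rot": [0, 0, 9.7], "jaw": -1}, {"delta_pos": [0, 0, 0.3], "delta_rot": [0, 0, 9.7], "jaw": -1}, {"delta_pos": [0, 0, 0.3], "delta_rot": [0, 0, 9.7], "jaw": -1}, {"delta_pos": [0, 0, 0.3], "delta_rot": [0, 0, 9.7], "jaw": -1}])

```text
time: 13.58
ee_pos: [0.4197, 0.3386, 0.4168]
orientation: [-3.114, -0.412, -0.0]
force: [0.2, -0.6, -0.1]
width: 0.996
finger_force: 0.0
```

```bash
cat > g.py <<'E'
from h import *
from scipy.optimize import least_squares
import sys
np.set_printoptions(precision=4,suppress=True)
def circ(P,r0=None):
    f=lambda q:np.hypot(P[:,0]-q[0],P[:,1]-q[1])-(r0 or q[2])
    r=least_squares(f,[*P[:,:2].mean(0),.06],loss='soft_l1',f_scale=.002);return r.x,np.sqrt(np.mean(r.fun**2))
s=manip.read_state();print(s['time'],s['ee_pos'],s['orientation'])
def look(c,zr,zg):
    im,d,cal=snap(c,sys.argv[1]+c+'.png')
    r=manip.regions_of(c,'pan');print(c,[(round(a['conf'],2),a['extent']) for a in r[:2]])
    M=r[0]['mask']|False;Q=pts(d,cal,M)
    h=Q[abs(Q[:,2]-zr)<.006]
    c0=circ(h)[0]
    for _ in range(3):
        h2=h[abs(np.hypot(*(h[:,:2]-c0[:2]).T)-.0605)<.006];c0=circ(h2,.0605)[0]
    print('rim',len(h2),np.median(h2[:,2]),c0[:2])
    k=Q[(np.hypot(*(Q[:,:2]-c0[:2]).T)>.068)&(abs(Q[:,2]-zg)<.02)]
    m=k.mean(0);u=np.linalg.svd((k-m)[:,:2],full_matrices=False)[2][0];u*=np.sign((c0[:2]-m[:2])@u)
    print('handle',len(k),m,'ztop',np.median(k[:,2]),'yaw svd',np.degrees(np.arctan2(u[1],u[0])),'yaw ctr',np.degrees(np.arctan2(*(c0[:2]-m[:2])[::-1])))
    t=manip.tip_of(c,'pan_grip');print(t and (t[0]['position'],t[0]['conf']))
    return cal,t[0]['position'] if t else None
zr=float(sys.argv[2])
a=look('wrist',zr,zr-.009)
b=look('top',zr,zr-.009)
if a[1] is not None and b[1] is not None:print('tri',tri(ray(*a),ray(*b)))
E
python3 g.py p1 .132
```

```text
13.575 [0.4197 0.3386 0.4168] [-3.1143 -0.4123 -0.0004]
wrist [(0.72, [239.6, 0.0, 393.5, 229.3])]
rim 1814 0.1308961573496712 [0.5549 0.3776]
handle 2337 [0.444  0.3342 0.1232] ztop 0.12323180434526969 yaw svd 21.561008346575978 yaw ctr 21.369467994159507
([327.3, 141.8], 0.79)
top [(0.67, [169.7, 221.4, 214.8, 305.8])]
rim 192 0.13095356892920293 [0.5536 0.3793]
handle 46 [0.4311 0.3308 0.1239] ztop 0.12285637511684233 yaw svd 21.28753343770945 yaw ctr 21.575732073593123
([437.0, 269.5], 0.73)
tri (array([0.5468, 0.3296, 2.9003]), np.float64(0.41548281514088176))
```

View pics/p1wrist.png

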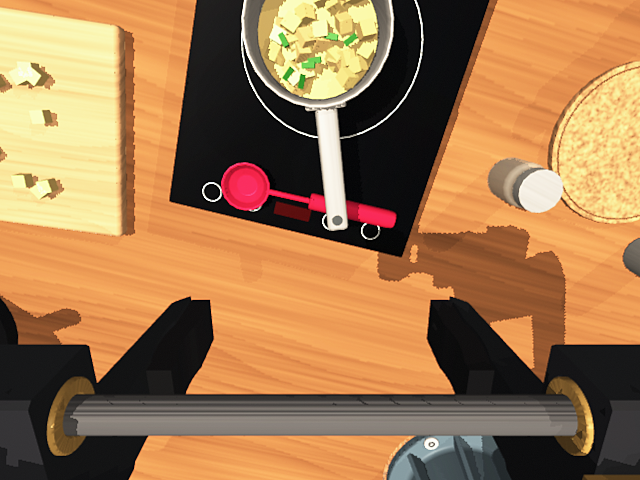

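The wrist view shows the pan centred near (317,35) with its handle running to (337,222), and the spoon lying across near the handle's end at (310,205). The trivet is empty. The wrist and top fits agree: pan centre (0.555,0.378), yaw 21.5°. I'm approaching 78 mm from the axis.

>>> apply_moves(plan=[{"delta_pos": [0, 0, 0], "delta_rot": [0, 0, -6.4], "jaw": -1}, {"delta_pos": [3.1, 0.65, 3], "delta_rot": [0, 0, 0], "jaw": -1}, {"delta_pos": [3.1, 0.65, 3], "delta_rot": [0, 0, 0], "jaw": -1}, {"delta_pos": [0, 0, 5], "delta_rot": [0, 0, 0], "jaw": -1}, {"delta_pos": [0, 0, 5], "delta_rot": [0, 0, 0], "jaw": -1}, {"delta_pos": [0, 0, 4], "delta_rot": [0, 0, 0], "jaw": -1}, {"delta_pos": [0, 0, 0], "delta_rot": [0, 0, 0], "jaw": -1}, {"delta_pos": [0, 0, 0], "delta_rot": [0, 0, 0], "jaw": -1}])

```text
time: 14.88
ee_pos: [0.4831, 0.3501, 0.2186]
orientation: [-3.084, -0.595, -0.004]
force: [0.0, 0.7, 0.8]
width: 1.0
finger_force: 0.0
```

```bash
cat > k.py <<'E'
from h import *
import sys
np.set_printoptions(precision=4,suppress=True)
s=manip.read_state();im,d,cal=snap('wrist',sys.argv[1])
print(s['time'],s['ee_pos'],s['orientation'],s['force'],s['wrist_torque'],s['finger_force'])
P=pts(d,cal,np.ones(d.shape,bool));R=Ro.from_rotvec(s['orientation']).as_matrix();V=(P-s['ee_pos'])@R
zh=float(sys.argv[2]) # handle top depth in tool z
k=V[(V[:,0]<.018)&(V[:,0]>-.09)&(abs(V[:,1])<.02)&(abs(V[:,2]-zh)<.012)]
for x in np.arange(-.06,.016,.015):
    q=k[abs(k[:,0]-x)<.003]
    if len(q)>5:print('handle x %.3f'%x,len(q),'y',np.percentile(q[:,1],[3,97]),'z',np.median(q[:,2]))
# rim: plane + circle fit in tool frame
zr=zh-.009
Q=V[(V[:,0]>0)&(V[:,0]<.16)&(abs(V[:,1])<.075)&(abs(V[:,2]-zr)<.015)]
from scipy.optimize import least_squares
f=lambda q:(np.hypot(Q[:,0]-q[0],Q[:,1]-q[1])-.0605)
r=least_squares(f,[.078,0],loss='soft_l1',f_scale=.002);c=r.x
rim=Q[abs(f(c))<.004]
for lo,hi in((-.06,-.03),(-.03,0),(0,.03),(.03,.06)):
    q=rim[(rim[:,0]-c[0]>lo)&(rim[:,0]-c[0]<hi)]
    if len(q)>5:print('rim x',np.round((lo+hi)/2,3),len(q),'z top',np.percentile(q[:,2],20))
print('axis in tool',c,len(rim))
E
python3 k.py p2.png .067
```

```text
14.875 [0.4831 0.3501 0.2186] [-3.0841 -0.5953 -0.0038] [0.0123 0.722  0.8356] [-0.0428 -0.0007  0.0048] 0.0
rim x 0.045 1432 z top 0.046461935584678024
axis in tool [-0.0281 -0.0003] 1432
```

View pics/p2.png

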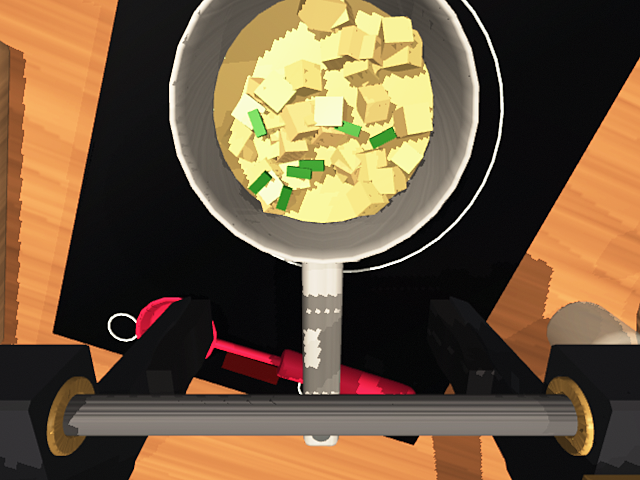

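The handle runs straight down the tool's centre line (column 321, rows 265–445) between the open fingers, and the pan rim is ahead of them. I'm descending and gripping. That was the last of my ten pictures, so the rest is by numbers.

>>> apply_moves(plan=[{"delta_pos": [0, 0, 3], "delta_rot": [0, 0, 0], "jaw": -1}, {"delta_pos": [0, 0, 2.4], "delta_rot": [0, 0, 0], "jaw": -1}, {"delta_pos": [0, 0, 1], "delta_rot": [0, 0, 0], "jaw": -1}, {"delta_pos": [0, 0, 0], "delta_rot": [0, 0, 0], "jaw": -1}, {"delta_pos": [0, 0, 0], "delta_rot": [0, 0, 0], "jaw": -1}])

```text
time: 15.55
ee_pos: [0.483, 0.3501, 0.1544]
orientation: [-3.084, -0.594, -0.004]
force: [-0.8, -0.4, 0.2]
width: 1.005
finger_force: 0.0
```

```bash
python3 k.py p3.png .032
```

```text
15.55 [0.483  0.3501 0.1544] [-3.0842 -0.5942 -0.004 ] [-0.779  -0.3781  0.2139] [-0.033   0.0187 -0.0545] 0.0
handle x -0.045 660 y [-0.009  0.01 ] z 0.031021098334533745
handle x -0.030 523 y [-0.0079  0.0093] z 0.030952362673778506
handle x -0.015 14 y [-0.0092  0.0104] z 0.03393391250235843
handle x 0.000 884 y [-0.0085  0.0099] z 0.03119221304166589
handle x 0.015 1303 y [-0.0144  0.0162] z 0.022564699880679228
rim x -0.045 15582 z top 0.02284272650688648
rim x -0.015 9730 z top 0.022777186995267765
rim x 0.015 10865 z top 0.022791468109093323
rim x 0.045 41 z top 0.03192695515398271
axis in tool [0.0763 0.001 ] 36572
```

>>> apply_moves(plan=[{"delta_pos": [0, 0, 0], "delta_rot": [0, 0, 0], "jaw": 1}, {"delta_pos": [0, 0, 0], "delta_rot": [0, 0, 0], "jaw": 1}, {"delta_pos": [0, 0, 0], "delta_rot": [0, 0, 0], "jaw": 1}, {"delta_pos": [0, 0, 0], "delta_rot": [0, 0, 0], "jaw": 1}, {"delta_pos": [0, 0, 0], "delta_rot": [0, 0, 0], "jaw": 1}, {"delta_pos": [0, 0, 0], "delta_rot": [0, 0, 0], "jaw": 1}, {"delta_pos": [0, 0, 0], "delta_rot": [0, 0, 0], "jaw": 1}, {"delta_pos": [0, 0, 0], "delta_rot": [0, 0, 0], "jaw": 1}])

```text
time: 16.6
ee_pos: [0.4821, 0.3495, 0.1527]
orientation: [3.085, 0.594, -0.0]
force: [0.9, -1.3, 0.0]
width: 0.193
finger_force: 29.2
```

>>> apply_moves(plan=[{"delta_pos": [0, 0, -0.4], "delta_rot": [0, 0, 0], "jaw": 1}, {"delta_pos": [0, 0, -0.4], "delta_rot": [0, 0, 0], "jaw": 1}, {"delta_pos": [0, 0, -0.4], "delta_rot": [0, 0, 0], "jaw": 1}, {"delta_pos": [0, 0, 0], "delta_rot": [0, 0, 0], "jaw": 1}])

```text
time: 17.1
ee_pos: [0.482, 0.3496, 0.1649]
orientation: [-3.085, -0.594, 0.0]
force: [0.6, 0.7, -4.7]
width: 0.192
finger_force: 30.6
```

```bash
python3 k.py p4.png .032
```

```text
17.1 [0.482  0.3496 0.1649] [-3.0848 -0.5943  0.0001] [ 0.5624  0.7129 -4.7158] [-0.0795  0.2877  0.0097] 30.579632653389126
handle x -0.045 105 y [-0.0101  0.0093] z 0.026158905876484773
handle x -0.030 832 y [-0.0095  0.009 ] z 0.026735804912258253
handle x 0.000 970 y [-0.009   0.0085] z 0.029579168969946036
handle x 0.015 135 y [-0.009   0.0085] z 0.02261344998657911
rim x -0.045 14207 z top 0.023984634812560565
rim x -0.015 8252 z top 0.02698916500344883
rim x 0.015 7569 z top 0.029552249656042275
axis in tool [ 0.0788 -0.0002] 30353
```

>>> apply_moves(plan=[{"delta_pos": [0, 0, -0.4], "delta_rot": [0, 1, 0], "jaw": 1}, {"delta_pos": [0, 0, -0.4], "delta_rot": [0, 1, 0], "jaw": 1}, {"delta_pos": [0, 0, -0.4], "delta_rot": [0, 1, 0], "jaw": 1}, {"delta_pos": [0, 0, -0.4], "delta_rot": [0, 1, 0], "jaw": 1}, {"delta_pos": [0, 0, 0], "delta_rot": [0, 0.5, 0], "jaw": 1}, {"delta_pos": [0, 0, 0], "delta_rot": [0, 0, 0], "jaw": 1}])

```text
time: 17.9
ee_pos: [0.4815, 0.3494, 0.1807]
orientation: [-3.068, -0.591, -0.12]
force: [-0.5, -0.7, -5.1]
width: 0.195
finger_force: 30.9
```

```bash
cat >> k.py <<'E'
xs=[];zs=[]
W=P[(V[:,0]>0)][:0]
idx=(V[:,0]>0)&(V[:,0]<.16)&(abs(V[:,1])<.075)&(abs(V[:,2]-zr)<.015);W=P[idx][abs(f(c))<.0025]
u=R[:,0]*[1,1,0];u/=np.linalg.norm(u)
a=(W-W.mean(0))@u;bins=[(np.mean(a[m]),np.percentile(W[m,2],80)) for lo in np.arange(-.05,.06,.01) if (m:=(a>lo)&(a<lo+.01)).sum()>30]
b=np.array(bins);p=np.polyfit(b[:,0],b[:,1],1);print('pan pitch world deg',np.degrees(np.arctan(p[0])),'rim z mean',W[:,2].mean(),'axis world',np.array(s['ee_pos'])+R@[c[0],c[1],zr],'heading',np.degrees(np.arctan2(u[1],u[0])))
E
python3 k.py p5.png .032
```

```text
17.9 [0.4815 0.3494 0.1807] [-3.068  -0.5909 -0.1205] [-0.5498 -0.6893 -5.0619] [-0.2037  0.3557  0.019 ] 30.909336250042543
handle x -0.045 10 y [-0.01    0.0095] z 0.02586837817157085
handle x -0.030 927 y [-0.0097  0.0092] z 0.025021335052990597
handle x 0.000 992 y [-0.009   0.0084] z 0.029461561890355023
handle x 0.015 188 y [-0.0168  0.0158] z 0.031024356109499614
rim x -0.045 12465 z top 0.025220156592137003
rim x -0.015 6616 z top 0.030008457356849785
rim x 0.015 4856 z top 0.03396765199708255
axis in tool [ 0.079  -0.0004] 24090
pan pitch world deg -3.952489698402702 rim z mean 0.15498455138894524 axis world [0.5562 0.3797 0.1639] heading 21.802877013715957
```

>>> apply_moves(plan=[{"delta_pos": [0, 0, 0], "delta_rot": [0, 1, 0], "jaw": 1}, {"delta_pos": [0, 0, 0], "delta_rot": [0, 1, 0], "jaw": 1}, {"delta_pos": [0, 0, 0], "delta_rot": [0, 1, 0], "jaw": 1}, {"delta_pos": [0, 0, 0], "delta_rot": [0, 1, 0], "jaw": 1}])

```text
time: 18.45
ee_pos: [0.4816, 0.3494, 0.1807]
orientation: [-3.049, -0.587, -0.228]
force: [-0.3, -0.2, -4.3]
width: 0.199
finger_force: 31.0
```

```bash
python3 k.py p6.png .034
```

```text
18.45 [0.4816 0.3494 0.1807] [-3.049  -0.5872 -0.2282] [-0.271  -0.2419 -4.2854] [-0.1493  0.4673  0.0796] 30.980488993227482
handle x -0.030 916 y [-0.0096  0.0092] z 0.024749733639185187
handle x 0.000 978 y [-0.009   0.0084] z 0.029449449003333975
handle x 0.015 227 y [-0.0168  0.0161] z 0.03107486224352649
rim x -0.045 13137 z top 0.025435662972143253
rim x -0.015 7074 z top 0.030501225569323626
rim x 0.015 5824 z top 0.0347453951226806
axis in tool [ 0.0791 -0.0004] 26198
pan pitch world deg -0.21185413315485987 rim z mean 0.15825317787089854 axis world [0.5575 0.3803 0.1677] heading 21.802691996157634
```

Level now, with only slow creep. I'm lifting, then yawing about the vertical so the handle will pass between the jar and the can.

>>> apply_moves(plan=[{"delta_pos": [0.1, 0, -0.8], "delta_rot": [0, 0, 0], "jaw": 1}, {"delta_pos": [0.2, 0, -1.5], "delta_rot": [0, 0, 0], "jaw": 1}, {"delta_pos": [0.2, 0, -1.7], "delta_rot": [0, 0, 0], "jaw": 1}, {"delta_pos": [0, 0, -0.6], "delta_rot": [-0.4, 0, 3], "jaw": 1}, {"delta_pos": [0, 0, 0], "delta_rot": [-0.9, 0, 6], "jaw": 1}, {"delta_pos": [0, 0, 0], "delta_rot": [-1.0, 0, 7], "jaw": 1}, {"delta_pos": [0, 0, 0], "delta_rot": [-1.0, 0, 7], "jaw": 1}, {"delta_pos": [0, 0, 0], "delta_rot": [-1.0, 0, 6.7], "jaw": 1}])

```text
time: 19.5
ee_pos: [0.4804, 0.3491, 0.2286]
orientation: [3.117, -0.231, 0.233]
force: [-0.7, -0.0, -4.8]
width: 0.197
finger_force: 31.1
```

```bash
python3 k.py p7.png .034
```

```text
19.5 [0.4804 0.3491 0.2286] [ 3.1171 -0.2306  0.2332] [-0.6881 -0.0087 -4.7569] [0.0083 0.4605 0.0121] 31.14920101820985
handle x -0.030 886 y [-0.0092  0.0096] z 0.02318438095287522
handle x 0.000 1024 y [-0.0086  0.0089] z 0.029372773406593135
handle x 0.015 413 y [-0.0161  0.0164] z 0.031888869669163544
rim x -0.045 11520 z top 0.026460561461650503
rim x -0.015 5441 z top 0.033133184146589036
rim x 0.015 1491 z top 0.037684216373938845
axis in tool [ 0.079 -0.   ] 18537
pan pitch world deg -3.2912356327258467 rim z mean 0.20429656988365744 axis world [0.5614 0.3371 0.2156] heading -8.47744875675591
```

>>> apply_moves(plan=[{"delta_pos": [0.2, 1.2, 0], "delta_rot": [0, 0.6, 0], "jaw": 1}, {"delta_pos": [0.3, 2.5, 0.05], "delta_rot": [0, 0.6, 0], "jaw": 1}, {"delta_pos": [0.4, 3.5, 0.05], "delta_rot": [0, 0.6, 0], "jaw": 1}, {"delta_pos": [0.4, 4, 0.05], "delta_rot": [0, 0.6, 0], "jaw": 1}, {"delta_pos": [0.4, 4, 0.05], "delta_rot": [0, 0.6, 0], "jaw": 1}, {"delta_pos": [0.4, 4, 0.05], "delta_rot": [0, 0.6, 0], "jaw": 1}, {"delta_pos": [0.4, 4, 0.05], "delta_rot": [0, 0, 0], "jaw": 1}, {"delta_pos": [0.4, 4, 0.1], "delta_rot": [0, 0, 0], "jaw": 1}])

```text
time: 20.55
ee_pos: [0.4697, 0.0736, 0.2285]
orientation: [3.103, -0.219, 0.33]
force: [0.8, -0.2, -5.4]
width: 0.196
finger_force: 31.3
```

>>> apply_moves(plan=[{"delta_pos": [0.4, 3.5, 0.1], "delta_rot": [0, 0, 0], "jaw": 1}, {"delta_pos": [0.3, 2.4, 0.1], "delta_rot": [0, 0, 0], "jaw": 1}, {"delta_pos": [0, 1.2, 0], "delta_rot": [0, 0, 0], "jaw": 1}, {"delta_pos": [0, 0, 0], "delta_rot": [0, 0, 0], "jaw": 1}])

```text
time: 21.05
ee_pos: [0.467, 0.0034, 0.2274]
orientation: [3.103, -0.224, 0.329]
force: [0.3, 0.0, -4.9]
width: 0.193
finger_force: 31.3
```

```bash
python3 k.py p8.png .034
```

```text
21.05 [0.467  0.0034 0.2274] [ 3.103  -0.224   0.3288] [ 0.3172  0.0114 -4.9422] [ 0.1025  0.5633 -0.0274] 31.32263571542353
handle x -0.030 681 y [-0.0092  0.0096] z 0.02281277581237532
handle x 0.000 1040 y [-0.0085  0.0089] z 0.029298541199141652
handle x 0.015 506 y [-0.0162  0.0164] z 0.03194179297041587
rim x -0.045 10742 z top 0.026725062664695164
rim x -0.015 4818 z top 0.0338409990789156
rim x 0.015 638 z top 0.03843571010197478
axis in tool [ 0.0787 -0.0001] 16333
pan pitch world deg -0.4890063888603967 rim z mean 0.20603656894076403 axis world [ 0.5484 -0.0082  0.2195] heading -8.268468107372549
```

>>> apply_moves(plan=[{"delta_pos": [-0.2, 0, 1], "delta_rot": [0, 0, 0], "jaw": 1}, {"delta_pos": [-0.4, 0, 2], "delta_rot": [0, 0, 0], "jaw": 1}, {"delta_pos": [-0.5, 0, 2.5], "delta_rot": [0, 0, 0], "jaw": 1}, {"delta_pos": [-0.5, 0, 2.2], "delta_rot": [0, 0.3, 0], "jaw": 1}, {"delta_pos": [-0.3, 0, 1.5], "delta_rot": [0, 0.4, 0], "jaw": 1}, {"delta_pos": [-0.2, 0, 1], "delta_rot": [0, 0.3, 0], "jaw": 1}, {"delta_pos": [-0.1, 0, 0.5], "delta_rot": [0, 0, 0], "jaw": 1}, {"delta_pos": [0, 0, 0], "delta_rot": [0, 0, 0], "jaw": 1}])

```text
time: 22.1
ee_pos: [0.4684, 0.0044, 0.1178]
orientation: [3.1, -0.222, 0.354]
force: [-0.1, -0.4, -4.7]
width: 0.197
finger_force: 31.2
```

```bash
python3 k.py p9.png .034
```

```text
22.1 [0.4684 0.0044 0.1178] [ 3.0996 -0.2221  0.3544] [-0.0722 -0.3634 -4.6715] [0.0765 0.5333 0.0015] 31.24191654729657
handle x -0.030 635 y [-0.0092  0.0096] z 0.022756204448430743
handle x 0.000 1020 y [-0.0085  0.0089] z 0.029305952838544883
handle x 0.015 538 y [-0.0161  0.0165] z 0.03194460753340574
rim x -0.045 10654 z top 0.026740928642691557
rim x -0.015 4749 z top 0.033886484730392394
rim x 0.015 584 z top 0.03854667872152762
axis in tool [ 0.0787 -0.0001] 16121
pan pitch world deg -0.0016265740721931844 rim z mean 0.09732699500973163 axis world [ 0.5499 -0.0073  0.1112] heading -8.211922732147793
```

>>> apply_moves(plan=[{"delta_pos": [-0.1, 0, 0.4], "delta_rot": [0, 0, 0], "jaw": 1}, {"delta_pos": [-0.1, 0, 0.5], "delta_rot": [0, 0, 0], "jaw": 1}, {"delta_pos": [-0.1, 0, 0.4], "delta_rot": [0, 0, 0], "jaw": 1}, {"delta_pos": [0, 0, 0.1], "delta_rot": [0, 0, 0], "jaw": 1}, {"delta_pos": [0, 0, 0.1], "delta_rot": [0, 0, 0], "jaw": 1}, {"delta_pos": [0, 0, 0], "delta_rot": [0, 0, 0], "jaw": 1}])

```text
time: 22.9
ee_pos: [0.4689, 0.0041, 0.1026]
orientation: [3.099, -0.223, 0.355]
force: [-0.8, -0.0, -5.4]
width: 0.195
finger_force: 31.3
```

>>> apply_moves(plan=[{"delta_pos": [0, 0, 0.1], "delta_rot": [0, 0, 0], "jaw": 1}, {"delta_pos": [0, 0, 0.1], "delta_rot": [0, 0, 0], "jaw": 1}, {"delta_pos": [0, 0, 0], "delta_rot": [0, 0, 0], "jaw": 1}])

```text
time: 23.28
ee_pos: [0.4693, 0.004, 0.1015]
orientation: [3.099, -0.222, 0.355]
force: [-8.4, 0.5, 9.6]
width: 0.193
finger_force: 30.6
```

```bash
python3 k.py p10.png .034 | egrep 'x 0.000|pitch|^2'
```

```text
23.275 [0.4693 0.004  0.1015] [ 3.0992 -0.2221  0.3548] [-8.431   0.542   9.6309] [ 0.1146  1.1957 -0.0414] 30.59646702837199
handle x 0.000 1040 y [-0.0085  0.0089] z 0.029125095131974393
pan pitch world deg 0.3293016500529375 rim z mean 0.08106692796993384 axis world [ 0.5508 -0.0077  0.0949] heading -8.210007250598762
```

>>> apply_moves(plan=[{"delta_pos": [0, 0, -0.1], "delta_rot": [0, 0, 0], "jaw": 1}, {"delta_pos": [0, 0, 0], "delta_rot": [0, 0, 0], "jaw": 0}, {"delta_pos": [0, 0, 0], "delta_rot": [0, 0, 0], "jaw": 0}, {"delta_pos": [0, 0, 0], "delta_rot": [0, 0, 0], "jaw": 0}])

```text
time: 23.82
ee_pos: [0.4695, 0.0039, 0.102]
orientation: [3.099, -0.223, 0.357]
force: [-0.5, 0.1, 0.4]
width: 0.493
finger_force: 0.0
```

>>> apply_moves(plan=[{"delta_pos": [0, 0, -1], "delta_rot": [0, 0, 0], "jaw": 0}, {"delta_pos": [0, 0, -2], "delta_rot": [0, 0, 0], "jaw": 0}, {"delta_pos": [0, 0, -3], "delta_rot": [0, 0, 0], "jaw": 0}, {"delta_pos": [0, 0, -4], "delta_rot": [0, 0, 0], "jaw": 0}, {"delta_pos": [0, 0, -5], "delta_rot": [0, 0, 0], "jaw": 0}, {"delta_pos": [0, 0, -5], "delta_rot": [0, 0, 0], "jaw": 0}, {"delta_pos": [0, 0, 0], "delta_rot": [0, 0, 0], "jaw": 0}, {"delta_pos": [0, 0, 0], "delta_rot": [0, 0, 0], "jaw": 0}])

```text
time: 24.82
ee_pos: [0.424, 0.0102, 0.2964]
orientation: [3.099, -0.223, 0.356]
force: [-0.7, 0.2, -1.3]
width: 0.499
finger_force: 0.0
```

```bash
python3 g.py z1 .082; python3 - <<'E'
from h import *
np.set_printoptions(precision=4,suppress=True)
top,d,ct=snap('top','ztop.png');cs=manip.get_calibration('side');manip.snapshot('side')
# mug loop, the other things vs. before
for n in('mug_loop','mug','oil','mill','jar','can','tumbler','spoon'):
    a=manip.tip_of('top',n);b=manip.tip_of('side',n)
    print(n,a and(np.round(a[0]['position'],1),round(a[0]['conf'],2)),b and (np.round(b[0]['position'],1),round(b[0]['conf'],2)))
print('arm px top',proj(ct,[.493,-.366,.226]),'side',proj(cs,[.493,-.366,.226]))
P=pts(d,ct,np.ones(d.shape,bool));Q=P[(abs(P[:,0]-.48)<.08)&(abs(P[:,1]+.366)<.09)&(P[:,2]>.17)];print('near front arm',len(Q),Q.mean(0))
E
```

```text
24.825 [0.424  0.0102 0.2964] [ 3.0991 -0.2228  0.3556]
wrist [(0.97, [235.7, 21.5, 402.6, 330.1])]
rim 3768 0.08059174477062012 [ 0.5524 -0.0079]
handle 3104 [0.4332 0.009  0.073 ] ztop 0.07312807759225125 yaw svd -8.562655419644301 yaw ctr -8.092329140854442
([321.9, 231.8], 0.93)
top [(0.72, [300.9, 225.6, 342.2, 287.3])]
rim 121 0.08137802915024281 [ 0.553  -0.0053]
handle 77 [0.4672 0.0068 0.0735] ztop 0.0739020402717618 yaw svd -8.388068113230116 yaw ctr -8.021150816328703
([316.3, 279.0], 0.82)
tri (array([0.4623, 0.0052, 0.1109]), np.float64(0.004043090168398228))
mug_loop (array([448.2, 268.9]), 0.93) (array([398.7, 183.3]), 0.69)
mug (array([436.9, 270.6]), 0.72) (array([401.1, 206.3]), 0.56)
oil (array([344.8, 209.8]), 0.75) (array([289.1, 262.7]), 0.66)
mill (array([310.7, 206.4]), 0.7) (array([257.8, 279.2]), 0.68)
jar (array([280. , 275.2]), 0.68) (array([301.8, 334.5]), 0.97)
can (array([314.7, 278.7]), 0.75) (array([364.3, 298.4]), 0.68)
tumbler (array([462.5, 226.2]), 0.73) []
spoon (array([203.1, 298.8]), 0.61) (array([258.7, 387.6]), 0.79)
arm px top [452.9656 268.8655] side [403.8392 178.5594]
near front arm 1258 [ 0.5075 -0.3661  0.2062]
```

```bash
python3 - <<'E'
from h import *
np.set_printoptions(precision=4,suppress=True)
ct=manip.get_calibration('top');cs=manip.get_calibration('side')
L,e=tri(ray(ct,(448.2,268.9)),ray(cs,(398.7,183.3)));print(L,e)
y=np.radians(3);z=np.array([-np.cos(y)*np.cos(.611),-np.sin(y)*np.cos(.611),np.sin(.611)]);s=np.array([-np.sin(y),np.cos(y),0])
v=L-[.5303,-.364,.2];print('along',v@z,'side',v@s,'normal',v@np.cross(z,s))
s=manip.read_state();print(s['force'],np.abs(s['qd']).max())
E
```

```text
[ 0.4965 -0.3534  0.2149] 0.007774949848255642
along 0.035761181894716706 side 0.012349530168497365 normal 0.006803334118402581
[ 0.572  -0.8733 -0.2399] 0.0016641921255415159
```

```bash
python3 -c "
from bench import manip
print(manip.sign_off())"
```

```text
the job is handed in; nothing more can be done
None
```

The white mug hangs by its handle on the tree's front arm, and the saucepan stands upright on the trivet about 6 mm off centre; both are let go and the job is handed in at about 26 s of the 72 s allowed, though no verdict came back.

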